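Flip the drying tag of the dark casting

ROBOT

A 6-joint arm with a two-finger parallel gripper is mounted at the origin on the work surface. World frame = base frame: x ahead of the robot, y to its left, z up, the work surface at z = 0. Lengths are in m, angles in rad, forces in N, time in s.
With the tool pointing down it reaches from about 0.325 to 0.75 m from the base axis. Payload 7.6 kg.
Tool frame: the origin (TCP) lies on the centre line of the jaws, within the pads' length; the fingertips stand 17 mm ahead of it and the grasp point (between the pads) lies 2 mm behind it (tips_ahead is the distance from the TCP to the fingertips, in m); z points along the fingers, y is the line along which they close (so a half turn about z gives the same grasp; the last joint's range is limited). The gripper opens to 85 mm and grips with 20 to 120 N. Pads are 22 mm wide; open, the fingers measure 114 mm over their backs; the gripper's body (76 mm by 85 mm) begins 54 mm behind the grasp point. The pads swing forward as they close: fully open they stand 13 mm farther back than shut.
Start: joints at [-1.227, 0.052, 1.401, -0, 1.689, -0.07], TCP at [0.211, -0.481, 0.248] pointing down, gripper open.
Joint ranges: [-2.9, 2.9], [-0.91, 2.17], [0.12, 2.37], [-1.06, 4.2], [0.26, 2.73], [-2.93, 2.93]. Speed limits (rad/s): [2.57, 2.57, 3.01, 3.14, 3.14, 3.14].

INTERFACE

Orientations are given as a rotation vector (axis times angle).
In Python, from workcell import * gives the robot as it stands.
- The arm moves only by the tool carry_out, never from a script. Its argument "rows" is a list of rows, each an object of numbers: "wx", "wy", "wz": the turn, a rotation vector about the tool's x, y, z in degrees; "dx", "dy", "dz": the shift along the tool's x, y, z in m; "claw": the finger opening in m, from 0 to 0.0854. A call has 1 to 5 rows; each row shifts and turns the commanded pose from where the row before left it, along the tool's axes as they then stand; what a row does not reach is not made up. A row lasts 1/8 s, in which the tool goes at most 62.5 mm and 10.7 degrees, less where a joint would pass 70% of its speed; a pose out of reach is approached as far as the arm can. A call with a gripper value outside its range is refused whole. The fingers move at their own pace and stop on an object; the grip force is fixed at half the most. Time passes only in rows, so rows that do not move let the fingers close. It gives the time, the measured TCP pose, the force, the opening and the grip force at its end, in the units of the state.
- get_state(): the state, without advancing time (a new reading comes with each control period).
- snapshot(name): name is "scene" or "side" or "wrist"; returns the picture (480x640x3 uint8, red, green, blue); there is no depth.
- camera_model(name): a dict with "fx", "fy", "cx", "cy" (pixels), "distortion" ([k1, k2, p1, p2, k3] as OpenCV has them; the pictures are not rectified), "rvec" (rotation vector, rad) and "tvec" (3), from world to camera coordinates, as OpenCV has them. Camera axes: x right, y down, z forward; pixel columns grow to the right and rows downward; lengths in m; the calibration is good to about 2 mm. A picture is of the moment at which its call begins: read the wrist's pose just before it. camera_model takes no time and is no camera call; for the wrist camera it gives the pose at the moment of the call.
- close_job(): hands the job in; it is judged then, once.
Trained networks look in the newest picture that a camera, given by its name, has taken for a name from the list of things; names that differ only in an ending like _2 or _b are one class to them, and where a whole thing is asked for, a point or a joint stands for the part that bears it (a point fixed in the world has none). Each returns a list of dicts, best first, with "conf" (0 to 1); they miss things now and then, are a little off and sometimes report something else, mostly with a low value. They report only what shows in the picture. A call takes as long as a camera call.
- trace(thing, camera): "mask" (480x640 bool, what is visible of it) and "pixel" ([row, column] in pixels, amid what is visible of it).
- place_of(thing, camera): "pixel" ([row, column] in pixels: a listed point, or the origin of a listed thing).
The state is a dict: "clock": time; "joints": joint angles; "qd": joint speeds; "joint_efforts": joint torques, N m; "tcp_pos": TCP position; "orientation": TCP orientation; "wrist_force": force on the tool from outside, world axes, zero at the start; "torque": the same for the moment, N m; "gripper_width": opening from 0.0 (shut) to 1.0 (fully open); "gripper_force": force on a finger pad.
Only numpy, scipy, OpenCV 4.12 (cv2) and the standard library are available. Lean on these libraries where they do the work, as an engineer would, in place of code of your own. Each camera call takes 0.05 s, during which the arm holds its last target. There are 200 camera calls.

TASK

The dark casting on the low round plinth has dried: flip the tag standing in front of it right over on its pivot, from your right to your left, until it lies fully home and level with its raised disc on top. Use the fingers only: the lip lets a fingertip catch it from underneath; guide the paddle steadily all the way over, as it stays wherever it is left; do not flick it, pinch it or press hard, and do not lift or shift the tag's stand. Leave the other tag and everything else on the table as they are, and take the hand clear.

Things in the scene. Friction and masses are not known exactly. Their poses are not given: they have to be found in the camera images.
- tag_round (a joint): the tag to flip, before the low round plinth: paddle angle in rad. 0 = level, pointing to the stand's -x side (robot's right), three raised bars on top (starts at 0 to 0.2); 1.57 = straight up; 3.14 = flipped over, level, pointing to the left, raised disc on top. Turns positively about the stand's y axis. Stiff pivot: stays at any angle, about 1 N at the lip moves it; firm stops at 0 and 3.14.
- tag_round_stand: its dark steel stand, loose, about 0.9 kg (some 7 N sideways can slide it): origin under its centre, x to the robot's left give or take 0.6 rad, z up. Foot 100 x 100 x 10 mm; two cheeks 30 mm deep, 72 mm tall at y = +-41 mm (79 mm clear between); two 6 mm rest bars along y at x = +-23 mm, 56 mm up; otherwise open between foot and paddle.
- tag_round_pivot (a point): centre of the pivot pin of the tag to flip, 62 mm above the table; axes as its stand: z up, y along the pin, x to the left, the way the paddle flips. The white paddle's flat leaf is 60 mm long from here, 70 mm wide, 4 mm thick, centred on the pin.
- tag_round_lip (a point): middle of the outer edge of its finger lip, on the outside of the bend (axes turn with the paddle). The lip, 46 mm wide and 18 mm long, bends 45 degrees off the leaf's end: at angle 0 upwards, this point 73 mm to the stand's -x side of the pivot and 11 mm above it. Shut fingertips tilted 25 to 45 degrees, pointing down and along the stand's +x, go under it from the -x side.
- tag_tall (a joint): same tag in front of the tall square plinth, starts at 0 to 0.15: leave it. Same angle convention.
- tag_tall_pivot (a point): pivot centre of the tag in front of the tall square plinth; same stand, paddle and axes as tag_round_pivot: leave it.
- plinth_round: white round plinth, 130 mm across and 22 mm tall, fixed; origin at the centre of its underside. The tag to flip stands about 150 mm nearer the robot (pivot to plinth centre).
- plinth_tall: white square plinth 85 x 85 mm, 130 mm tall, fixed; origin at the centre of its underside.
- plinth_low: white square plinth 115 x 115 mm, 50 mm tall, fixed; origin at the centre of its underside.
- dark_casting_mid (a point): dark faceted casting, about 72 mm across and 55 mm tall, loose on the round plinth; point 25 mm above its underside.
- stone_mid (a point): grey stone 80 mm across, 45 mm tall, loose on the tall plinth; point 19 mm above its underside.
- plaster_cast_mid (a point): white two-step plaster cast 64 x 50 mm, 47 mm tall, loose on the low square plinth; its centre.
- pebble_mid (a point): dotted ceramic pebble 64 mm across, 30 mm tall, loose on the table; its centre.
- green_lump_mid (a point): faceted green lump 60 mm across, 30 mm tall, loose on the table; its centre.
- pin_block_mid (a point): wood block 54 x 38 mm with brass pins, 32 mm tall, loose on the table; its centre.
- paint_jar_mid (a point): small paint jar, 48 mm across, 55 mm tall, loose on the table; its centre.
- brush_grip (a point): brush lying on the table, loose; middle of its handle.
- plaster_bowl_mid (a point): grey mixing bowl 96 mm across, 45 mm tall, loose on the table; its centre.

How it is judged:
By the outcome, as a careful person would: the job done as asked, in the order asked, and still so for the second after the job is handed in, with the robot touching nothing.
It also fails if it takes over 42 s, if anything falls off the work surface, if the arm or the gripper's body presses on something with over 40 N, if the wrist force passes 120 N, or if a joint passes its speed limit or range.

## Working session

There is one attempt and no reset: what is moved stays moved. The work goes in short steps, Python scripts to look and compute and a tool call to move; the robot and the scene stay as the last step left them, time stands still between calls to the robot, and variables do not carry over. Pictures are saved under pics/ and viewed, at most 10 in all, crops included, and the job is handed in when it is done.

Besides the shell and the picture viewer there is one more tool, called after ">>>" as name(argument=value, ...) on one line, values as JSON. carry_out: Moves the arm, as the interface text tells. Its arguments: {"type":"object","properties":{"rows":{"type":"array","items":{"type":"object","properties":{"wx":{"type":"number"},"wy":{"type":"number"},"wz":{"type":"number"},"dx":{"type":"number"},"dy":{"type":"number"},"dz":{"type":"number"},"claw":{"type":"number"}}}}},"required":["rows"]}

```bash
mkdir -p pics
cat > h.py <<'E'
from workcell import *
import numpy as np, cv2
from scipy.spatial.transform import Rotation as R
def ray(px,cam):
    m=camera_model(cam);K=np.array([[m['fx'],0,m['cx']],[0,m['fy'],m['cy']],[0,0,1]])
    u=cv2.undistortPoints(np.array([[[px[1],px[0]]]],float),K,np.array(m['distortion']))[0,0]
    Rm=cv2.Rodrigues(np.array(m['rvec'],float))[0];t=np.array(m['tvec'],float).ravel()
    return -Rm.T@t, Rm.T@np.array([u[0],u[1],1])
def onz(px,cam,z):
    o,d=ray(px,cam);return o+d*(z-o[2])/d[2]
def proj(P,cam):
    m=camera_model(cam);K=np.array([[m['fx'],0,m['cx']],[0,m['fy'],m['cy']],[0,0,1]])
    return cv2.projectPoints(np.atleast_2d(np.array(P,float)),np.array(m['rvec'],float),np.array(m['tvec'],float),K,np.array(m['distortion']))[0][:,0]
E
python3 - <<'E'
from h import *
for c in ("scene","side"):
    im=snapshot(c);cv2.imwrite(f"pics/{c}0.png",im[:,:,::-1])
    for n,z in (("tag_round_pivot",.062),("tag_round_lip",.075),("plinth_round",0),("tag_round_stand",0),("tag_tall_pivot",.062),("dark_casting_mid",.047)):
        for r in place_of(n,c)[:2]: print(c,n,r['conf'],np.round(r['pixel']),onz(r['pixel'],c,z).round(3))
print(get_state())
E
```

```text
scene tag_round_pivot 0.81 [255. 273.] [ 0.554 -0.196  0.062]
scene tag_round_lip 0.76 [252. 250.] [ 0.558 -0.261  0.075]
scene plinth_round 0.89 [308. 262.] [ 0.699 -0.213  0.   ]
scene tag_round_stand 0.72 [275. 275.] [ 0.571 -0.191  0.   ]
scene tag_tall_pivot 0.63 [270. 415.] [0.587 0.201 0.062]
scene dark_casting_mid 0.76 [298. 257.] [ 0.703 -0.224  0.047]
side tag_round_pivot 0.76 [245. 360.] [ 0.555 -0.212  0.062]
side tag_round_lip 0.87 [232. 362.] [ 0.569 -0.251  0.075]
side plinth_round 0.82 [244. 313.] [ 0.714 -0.235  0.   ]
side tag_round_stand 0.59 [264. 355.] [ 0.566 -0.207  0.   ]
side tag_round_stand 0.43 [464. 193.] [0.516 0.454 0.   ]
side tag_tall_pivot 0.56 [331. 251.] [0.59  0.198 0.062]
side dark_casting_mid 0.93 [227. 316.] [ 0.716 -0.254  0.047]
side dark_casting_mid 0.63 [246. 312.] [ 0.669 -0.162  0.047]
{'clock': 0.7, 'joints': array([-1.22729931e+00,  5.21565257e-02,  1.40069113e+00, -1.54654734e-05,
        1.68858130e+00, -7.02851119e-02]), 'qd': array([-6.22420619e-04, -8.14655807e-04, -1.87040599e-03,  9.55750785e-04,
        6.98991488e-06,  2.56368635e-04]), 'joint_efforts': array([-4.77688195e-05, -3.81454790e+01, -3.60255110e+01, -7.67234383e-05,
        2.44314306e-04,  2.62902873e-07]), 'tcp_pos': array([ 0.21112191, -0.48070515,  0.24835059]), 'orientation': array([3.07443574e+00, 6.45303968e-01, 1.11166543e-05]), 'wrist_force': array([0.09281446, 0.02817912, 0.47212097]), 'torque': array([-0.01821536, -0.04257795, -0.0262388 ]), 'gripper_force': 0.0, 'gripper_width': 0.9991286580630133}
```

View pics/scene0.png

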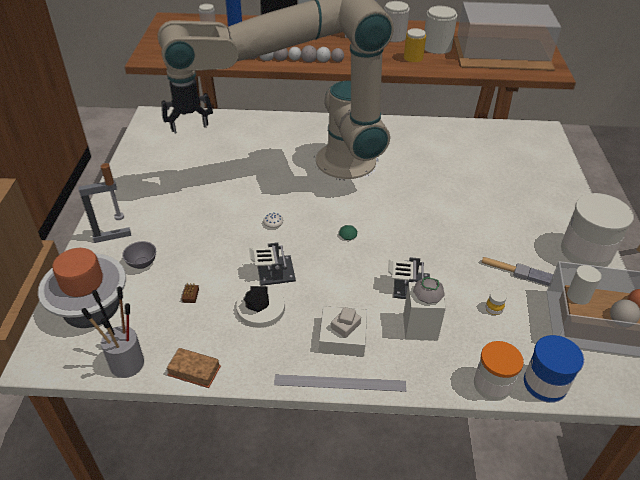

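View pics/side0.png

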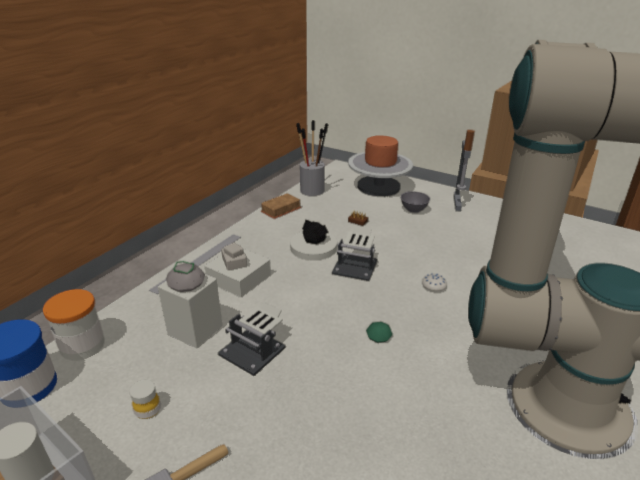

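The scene picture shows the tag by the round plinth at about row 262, col 268, with its paddle pointing to image left (robot's right). The side picture shows the same tag at (250, 357), and the area around it is open. Next I'll move above it for a closer wrist view.

```bash
cat >> h.py <<'E'
def target(ps,th,sgn=1):
    "ps: angle of stand x from world x; th tilt deg; tool z=(sin th along x,-cos th), tool x (n) = sgn*(cos th, sin th)"
    X=np.array([np.cos(ps),np.sin(ps),0]);Z=np.array([0,0,1.]);t=np.radians(th)
    z=np.sin(t)*X-np.cos(t)*Z; x=sgn*(np.cos(t)*X+np.sin(t)*Z)
    return np.c_[x,np.cross(z,x),z]
def rows(p,Rm,p2,R2,n):
    "n equal rows from pose to pose"
    w=R.from_matrix(Rm.T@R2).as_rotvec()/n; out=[]
    for i in range(n):
        q=p+(p2-p)*(i+1)/n; q0=p+(p2-p)*i/n
        Ri=Rm@R.from_rotvec(w*i).as_matrix()
        out.append(np.r_[np.degrees(w).round(2),(Ri.T@(q-q0)).round(4)])
    return out
def cur():
    s=get_state();return np.array(s['tcp_pos']),R.from_rotvec(s['orientation']).as_matrix()
E
python3 - <<'E'
from h import *
p,Rm=cur();print(Rm.round(2))
for s in (1,-1):
    R2=target(np.pi/2+.15,0,s)
    print(s); [print(r) for r in rows(p,Rm,np.array([.5,-.28,.36]),R2,9)]
E
```

```text
[[ 0.92  0.4   0.  ]
 [ 0.4  -0.92 -0.  ]
 [-0.    0.   -1.  ]]
1
[ 0.00e+00  0.00e+00 -8.32e+00  3.84e-02 -7.50e-03 -1.24e-02]
[ 0.00e+00  0.00e+00 -8.32e+00  3.90e-02 -1.90e-03 -1.24e-02]
[ 0.00e+00  0.00e+00 -8.32e+00  3.89e-02  3.80e-03 -1.24e-02]
[ 0.      0.     -8.32    0.0379  0.0094 -0.0124]
[ 0.      0.     -8.32    0.0362  0.0148 -0.0124]
[ 0.      0.     -8.32    0.0337  0.0198 -0.0124]
[ 0.      0.     -8.32    0.0304  0.0245 -0.0124]
[ 0.      0.     -8.32    0.0266  0.0287 -0.0124]
[ 0.      0.     -8.32    0.0221  0.0322 -0.0124]
-1
[ 0.000e+00 -0.000e+00  1.168e+01  3.840e-02 -7.500e-03 -1.240e-02]
[ 0.     -0.     11.68    0.036  -0.0151 -0.0124]
[ 0.     -0.     11.68    0.0322 -0.0221 -0.0124]
[ 0.     -0.     11.68    0.0271 -0.0282 -0.0124]
[ 0.     -0.     11.68    0.0208 -0.0331 -0.0124]
[ 0.     -0.     11.68    0.0137 -0.0366 -0.0124]
[ 0.000e+00 -0.000e+00  1.168e+01  6.000e-03 -3.860e-02 -1.240e-02]
[ 0.000e+00 -0.000e+00  1.168e+01 -1.900e-03 -3.900e-02 -1.240e-02]
[ 0.000e+00 -0.000e+00  1.168e+01 -9.800e-03 -3.780e-02 -1.240e-02]
```

>>> carry_out(rows=[{"wz": -8.3,"dx": 0.0384,"dy": -0.0075,"dz": -0.0124,"claw": 0},{"wz": -8.3,"dx": 0.039,"dy": -0.0019,"dz": -0.0124,"claw": 0},{"wz": -8.3,"dx": 0.0389,"dy": 0.0038,"dz": -0.0124,"claw": 0},{"wz": -8.3,"dx": 0.0379,"dy": 0.0094,"dz": -0.0124,"claw": 0},{"wz": -8.3,"dx": 0.0362,"dy": 0.0148,"dz": -0.0124,"claw": 0}])

```text
invalid input
```

>>> carry_out(rows=[{"wz": -8.3,"dx": 0.0337,"dy": 0.0198,"dz": -0.0124,"claw": 0},{"wz": -8.3,"dx": 0.0304,"dy": 0.0245,"dz": -0.0124,"claw": 0},{"wz": -8.3,"dx": 0.0266,"dy": 0.0287,"dz": -0.0124,"claw": 0},{"wz": -8.3,"dx": 0.0221,"dy": 0.0322,"dz": -0.0124,"claw": 0},{"claw": 0}])

```text
invalid input
```

Run:
```python
from h import *
s=get_state();print(s['joints'].round(2),s['tcp_pos'],s['gripper_width'],s['clock'])
c='wrist';im=snapshot(c);cv2.imwrite("pics/w1.png",im[:,:,::-1])
for n,z in (("tag_round_pivot",.062),("tag_round_lip",.075),("tag_round_stand",0),("plinth_round",0)):
    for r in place_of(n,c)[:2]: print(c,n,r['conf'],np.round(r['pixel']),onz(r['pixel'],c,z).round(3))
```

```text
[-1.23  0.05  1.4  -0.    1.69 -0.07] [ 0.21112191 -0.48070515  0.24835059] 0.9991286580630133 0.7
```

View pics/w1.png

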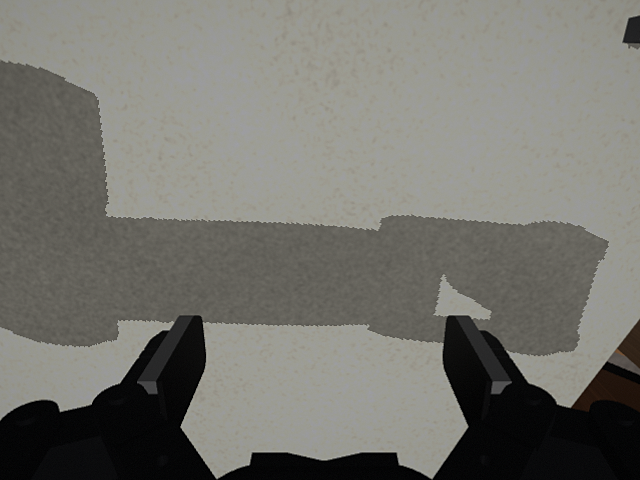

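The move was refused, so the arm is still at its start pose and this picture shows only bare table and shadow. I'll retry with every key given.

>>> carry_out(rows=[{"wx": 0,"wy": 0,"wz": -8.3,"dx": 0.0384,"dy": -0.0075,"dz": -0.0124,"claw": 0},{"wx": 0,"wy": 0,"wz": -8.3,"dx": 0.039,"dy": -0.0019,"dz": -0.0124,"claw": 0},{"wx": 0,"wy": 0,"wz": -8.3,"dx": 0.0389,"dy": 0.0038,"dz": -0.0124,"claw": 0},{"wx": 0,"wy": 0,"wz": -8.3,"dx": 0.0379,"dy": 0.0094,"dz": -0.0124,"claw": 0},{"wx": 0,"wy": 0,"wz": -8.3,"dx": 0.0362,"dy": 0.0148,"dz": -0.0124,"claw": 0}])

```text
clock: 1.58
tcp_pos: [0.3727, -0.3685, 0.3108]
orientation: [2.642, 1.699, 0.0]
wrist_force: [-0.1, -0.0, 0.5]
gripper_width: -0.004
gripper_force: 0.0
```

>>> carry_out(rows=[{"wx": 0,"wy": 0,"wz": -8.3,"dx": 0.0337,"dy": 0.0198,"dz": -0.0124,"claw": 0},{"wx": 0,"wy": 0,"wz": -8.3,"dx": 0.0304,"dy": 0.0245,"dz": -0.0124,"claw": 0},{"wx": 0,"wy": 0,"wz": -8.3,"dx": 0.0266,"dy": 0.0287,"dz": -0.0124,"claw": 0},{"wx": 0,"wy": 0,"wz": -8.3,"dx": 0.0221,"dy": 0.0322,"dz": -0.0124,"claw": 0}])

```text
clock: 2.08
tcp_pos: [0.5013, -0.2796, 0.3604]
orientation: [2.047, 2.383, -0.0]
wrist_force: [0.4, -0.7, -0.5]
gripper_width: 0.001
gripper_force: 0.0
```

Run:
```python
from h import *
s=get_state();print(s['joints'].round(2),s['tcp_pos'],s['gripper_width'],s['clock'])
c='wrist';im=snapshot(c);cv2.imwrite("pics/w2.png",im[:,:,::-1])
for n,z in (("tag_round_pivot",.062),("tag_round_lip",.075),("tag_round_stand",0),("plinth_round",0)):
    for r in place_of(n,c)[:2]: print(c,n,r['conf'],np.round(r['pixel']),onz(r['pixel'],c,z).round(3))
```

```text
[-0.57  0.2   1.02 -0.    1.92 -0.72] [ 0.50127898 -0.27960215  0.36035185] 0.001433100544764476 2.075
wrist tag_round_lip 0.94 [172. 400.] [ 0.574 -0.264  0.075]
wrist tag_round_stand 0.98 [ 96. 385.] [ 0.555 -0.196 -0.   ]
wrist tag_round_stand 0.62 [296. 438.] [ 0.669 -0.427  0.   ]
wrist plinth_round 0.8 [140. 507.] [ 0.699 -0.224  0.   ]
```

View pics/w2.png

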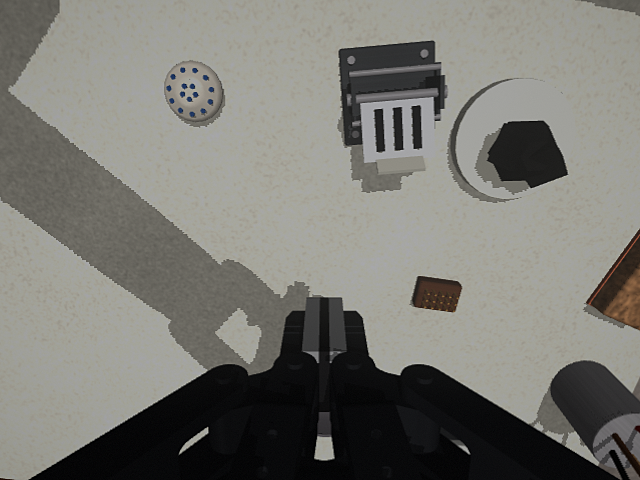

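The wrist view shows the stand's foot, with corners at about (col, row) (339,48), (436,40) and (345,146). The leaf end runs (363,162) to (436,157) and the lip edge (377,174) to (425,170). I'll fit the pose to these points.

Run:
```python
from h import *
from scipy.optimize import least_squares
def model(v):
    x,y,ps,ph=v;L=[[50,50,10],[50,-50,10],[-50,50,10]]
    t=np.array([np.sin(ph),np.cos(ph)]);e=np.array([-np.cos(ph),np.sin(ph)])
    for r,h,w in ((60,2,35),(60,2,-35),(73,11,23),(73,11,-23)):
        q=r*e+h*t; L.append([q[0],w,q[1]+62])
    L=np.array(L)/1000;c,s=np.cos(ps),np.sin(ps)
    return np.c_[x+c*L[:,0]-s*L[:,1],y+s*L[:,0]+c*L[:,1],L[:,2]]
px=np.array([[339,48],[436,40],[345,146],[363,162],[436,157],[377,174],[425,170]],float)
r=least_squares(lambda v:(proj(model(v),'wrist')-px).ravel(),[.56,-.2,1.7,.1])
print(r.x,r.fun.reshape(-1,2).round(1))
J=np.linalg.inv(r.jac.T@r.jac);print(np.sqrt(np.diag(J)))
for c in('scene','side'): print(proj([[r.x[0],r.x[1],.062]],c))
```

```text
[ 0.55599365 -0.19503186  1.78800447  0.20671797] [[-0.1 -0.1]
 [-0.2  0.3]
 [-0.7 -0.6]
 [ 0.2 -0.2]
 [-0.4 -0.4]
 [ 0.3  0.2]
 [ 0.8  0.8]]
[0.00046426 0.00048173 0.00685647 0.0527473 ]
[[273.43821906 255.60016769]]
[[356.95246288 247.51966734]]
```

```bash
cat > plan.py <<'E'
from h import *
P=np.array([.556,-.195,.062]);PS=1.788
X=np.array([np.cos(PS),np.sin(PS),0]);Z=np.array([0,0,1.])
def theta(f): return np.interp(f,[25,85,130],[42,0,-15])
def pose(f,back=0,d=8.,H=11.,bias=0.):
    th=theta(f);t=np.radians(th);a=np.radians(f)
    z=np.array([np.sin(t),-np.cos(t)]);n=np.array([np.cos(t),np.sin(t)])
    e=np.array([-np.cos(a),np.sin(a)]);tt=np.array([np.sin(a),np.cos(a)])
    c=60*e-2*tt+d*z if f+th<=90 else (60-d)*e-2*tt
    q=(c-17*z-H*n-back*z+bias*tt)/1000
    return P+q[0]*X+q[1]*Z, target(PS,th)
def chain(p,Rm,goals):
    "goals: list of (pos,R,n); prints rounded rows, integrating the rounding"
    for p2,R2,n in goals:
        for k in range(n,0,-1):
            w=np.degrees(R.from_matrix(Rm.T@R2).as_rotvec())/k; w=w.round(1)
            d=(Rm.T@(p2-p)/k).round(4)
            print([float(v) for v in np.r_[w,d]])
            p=p+Rm@d;Rm=Rm@R.from_rotvec(np.radians(w)).as_matrix()
        print('--',p.round(4))
    return p,Rm
E
python3 - <<'E'
from plan import *
b=onz([295,437],'wrist',.03)-P;Y=np.cross(Z,X)
print('block stand frame',b@X,b@Y)
p,Rm=cur();a,Ra=pose(-10,80)
chain(p,Rm,[(a+[0,0,.08],Ra,6),(a,Ra,3),(*pose(-10),4)])
E
```

```text
block stand frame -0.23314590757768341 -0.050670378764725556
[0.2, 7.0, -0.7, -0.0082, 0.0128, 0.0285]
[0.2, 7.0, -0.6, -0.0118, 0.0128, 0.0272]
[0.3, 7.0, -0.7, -0.0152, 0.0128, 0.0255]
[0.3, 7.0, -0.6, -0.0183, 0.0127, 0.0234]
[0.2, 7.0, -0.7, -0.0212, 0.0126, 0.021]
[0.3, 7.0, -0.6, -0.0237, 0.0124, 0.0182]
-- [ 0.5832 -0.3185  0.1884]
[-0.0, -0.0, -0.0, -0.0179, 0.0, 0.0198]
[-0.0, -0.0, -0.0, -0.0178, 0.0, 0.0198]
[-0.0, -0.0, -0.0, -0.0179, 0.0001, 0.0198]
-- [ 0.5833 -0.3185  0.1084]
[-0.0, -0.0, -0.0, -0.0, 0.0, 0.02]
[-0.0, -0.0, -0.0, -0.0, 0.0, 0.02]
[-0.0, -0.0, -0.0, -0.0, 0.0, 0.02]
[-0.0, -0.0, -0.0, -0.0, 0.0, 0.02]
-- [ 0.5717 -0.2662  0.0489]
```

>>> carry_out(rows=[{"wx": 0.2,"wy": 7.0,"wz": -0.7,"dx": -0.0082,"dy": 0.0128,"dz": 0.0285,"claw": 0},{"wx": 0.2,"wy": 7.0,"wz": -0.6,"dx": -0.0118,"dy": 0.0128,"dz": 0.0272,"claw": 0},{"wx": 0.3,"wy": 7.0,"wz": -0.7,"dx": -0.0152,"dy": 0.0128,"dz": 0.0255,"claw": 0},{"wx": 0.3,"wy": 7.0,"wz": -0.6,"dx": -0.0183,"dy": 0.0127,"dz": 0.0234,"claw": 0},{"wx": 0.2,"wy": 7.0,"wz": -0.7,"dx": -0.0212,"dy": 0.0126,"dz": 0.021,"claw": 0}])

```text
clock: 2.95
tcp_pos: [0.5692, -0.3133, 0.2167]
orientation: [-1.651, -2.027, -0.521]
wrist_force: [-0.1, -0.6, 1.1]
gripper_width: -0.002
gripper_force: 0.0
```

>>> carry_out(rows=[{"wx": 0.3,"wy": 7.0,"wz": -0.6,"dx": -0.0237,"dy": 0.0124,"dz": 0.0182,"claw": 0},{"wx": 0,"wy": 0,"wz": 0,"dx": -0.0179,"dy": 0,"dz": 0.0198,"claw": 0},{"wx": 0,"wy": 0,"wz": 0,"dx": -0.0178,"dy": 0,"dz": 0.0198,"claw": 0},{"wx": 0,"wy": 0,"wz": 0,"dx": -0.0179,"dy": 0,"dz": 0.0198,"claw": 0},{"wx": 0,"wy": 0,"wz": 0,"dx": 0,"dy": 0,"dz": 0,"claw": 0}])

```text
clock: 3.58
tcp_pos: [0.5825, -0.3181, 0.1061]
orientation: [-1.566, -1.947, -0.601]
wrist_force: [-1.4, 0.5, 0.1]
gripper_width: 0.002
gripper_force: 0.0
```

Run:
```python
from plan import *
p,Rm=cur();print(p,get_state()['joints'].round(2));chain(p,Rm,[(*pose(-10),4)])
im=snapshot('wrist');cv2.imwrite("pics/w3.png",im[:,:,::-1])
a=np.radians(12)
L=lambda x,y,z:P+x/1e3*X+y/1e3*np.cross(Z,X)+z/1e3*Z
print('proj foot,pivot',proj([L(50,50,-52),L(50,-50,-52),L(-50,50,-52),L(0,0,0)],'wrist').round())
for r in place_of('tag_round_lip','wrist')[:2]: print(r)
for f in (0,.1,.2): print(f,proj([L(-73*np.cos(f)+11*np.sin(f),0,73*np.sin(f)+11*np.cos(f))],'wrist').round())
```

```text
[ 0.58248375 -0.31805339  0.10609284] [-0.72  0.98  0.58  0.5   2.15 -0.78]
[-0.0, -0.1, -0.0, 0.0002, 0.0002, 0.0195]
[-0.1, -0.0, -0.0, 0.0002, 0.0002, 0.0195]
[-0.0, -0.1, -0.1, 0.0002, 0.0002, 0.0194]
[-0.1, -0.0, -0.0, 0.0003, 0.0002, 0.0195]
-- [ 0.5717 -0.2662  0.0489]
proj foot,pivot [[256. 115.]
 [394. 115.]
 [246. 243.]
 [325. 127.]]
{'pixel': [222.6, 334.5], 'conf': 0.85}
0 [[324. 240.]]
0.1 [[324. 231.]]
0.2 [[324. 220.]]
```

View pics/w3.png

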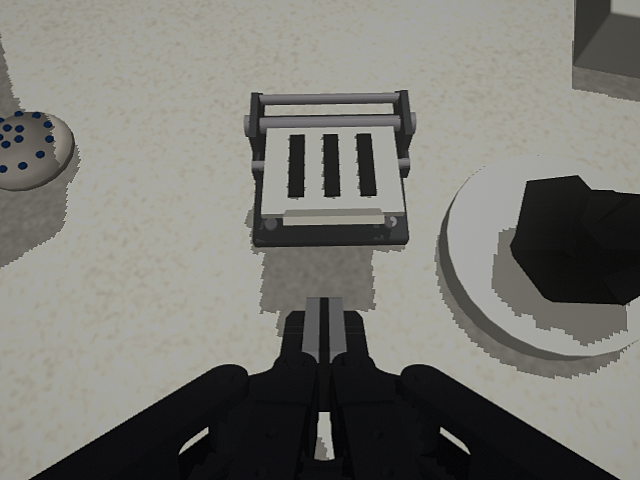

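The wrist view shows the shut fingers (325, 300) lined up with the lip at about (334, 217). The tag sits a few mm farther to image right than predicted, which hardly matters. Inserting under the lip.

>>> carry_out(rows=[{"wx": 0,"wy": 0,"wz": 0,"dx": 0,"dy": 0.001,"dz": 0.02,"claw": 0},{"wx": 0,"wy": 0,"wz": 0,"dx": 0,"dy": 0.001,"dz": 0.02,"claw": 0},{"wx": 0,"wy": 0,"wz": 0,"dx": 0,"dy": 0.001,"dz": 0.02,"claw": 0},{"wx": 0,"wy": 0,"wz": 0,"dx": 0,"dy": 0,"dz": 0.02,"claw": 0},{"wx": 0,"wy": 0,"wz": 0,"dx": 0,"dy": 0,"dz": 0,"claw": 0}])

```text
clock: 4.3
tcp_pos: [0.5751, -0.2647, 0.0502]
orientation: [-1.566, -1.953, -0.601]
wrist_force: [0.8, 0.3, -0.1]
gripper_width: 0.002
gripper_force: 0.0
```

Run:
```python
from plan import *
p,Rm=cur();a,Ra=pose(-10);print(((p-a)@X,(p-a)@np.cross(Z,X),(p-a)[2]),np.degrees(R.from_matrix(Rm.T@Ra).as_rotvec()),get_state()['wrist_force'])
im=snapshot('wrist');cv2.imwrite("pics/w4.png",im[:,:,::-1])
chain(p,Rm,[(*pose(f),1) for f in range(-5,30,5)])
```

```text
(np.float64(0.0007902372996218571), np.float64(-0.003676669362156312), np.float64(0.001277342866490755)) [-0.09365601 -0.01035375  0.09378127] [ 0.82363911  0.31257187 -0.12445365]
[-0.1, -0.0, 0.1, 0.0014, -0.0037, -0.004]
-- [ 0.5719 -0.2671  0.0541]
[0.0, -0.0, -0.0, 0.0032, 0.0, -0.0041]
-- [ 0.572  -0.2674  0.0593]
[0.0, -0.0, -0.0, 0.0035, 0.0, -0.0039]
-- [ 0.572  -0.2674  0.0646]
[0.0, -0.0, -0.0, 0.0039, 0.0, -0.0035]
-- [ 0.5718 -0.2669  0.0698]
[0.0, -0.0, -0.0, 0.0042, 0.0, -0.0032]
-- [ 0.5716 -0.2659  0.075 ]
[0.0, -0.0, -0.0, 0.0044, 0.0, -0.0028]
-- [ 0.5713 -0.2646  0.08  ]
[0.0, -0.0, -0.0, 0.0046, 0.0, -0.0024]
-- [ 0.5709 -0.2628  0.0848]
```

View pics/w4.png

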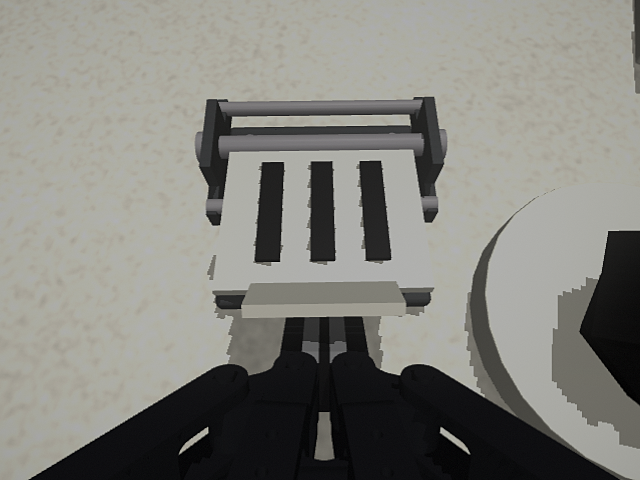

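The fingertips are now hidden under the lip at (325, 310), with no contact force. Starting the lift.

>>> carry_out(rows=[{"wx": 0,"wy": 0,"wz": 0,"dx": 0.0014,"dy": 0,"dz": -0.004,"claw": 0},{"wx": 0,"wy": 0,"wz": 0,"dx": 0.0032,"dy": 0,"dz": -0.0041,"claw": 0},{"wx": 0,"wy": 0,"wz": 0,"dx": 0.0035,"dy": 0,"dz": -0.0039,"claw": 0},{"wx": 0,"wy": 0,"wz": 0,"dx": 0.0039,"dy": 0,"dz": -0.0035,"claw": 0},{"wx": 0,"wy": 0,"wz": 0,"dx": 0.0042,"dy": 0,"dz": -0.0032,"claw": 0}])

```text
clock: 4.97
tcp_pos: [0.5752, -0.266, 0.0745]
orientation: [-1.568, -1.953, -0.601]
wrist_force: [0.7, -3.0, -0.8]
gripper_width: 0.001
gripper_force: 1.0
```

>>> carry_out(rows=[{"wx": 0,"wy": 0,"wz": 0,"dx": 0.0044,"dy": 0,"dz": -0.0028,"claw": 0},{"wx": 0,"wy": 0,"wz": 0,"dx": 0.0046,"dy": 0,"dz": -0.0024,"claw": 0},{"wx": 0,"wy": 0,"wz": 0,"dx": 0,"dy": 0,"dz": 0,"claw": 0}])

```text
clock: 5.35
tcp_pos: [0.5746, -0.2623, 0.0846]
orientation: [-1.566, -1.953, -0.602]
wrist_force: [1.0, -0.5, -0.0]
gripper_width: -0.002
gripper_force: 0.0
```

```bash
sed -i 's/^X=.*/&\nP=P-.0035*np.array([-np.sin(PS),np.cos(PS),0])/' plan.py
python3 - <<'E'
from plan import *
p,Rm=cur();a,Ra=pose(25);print(((p-a)@X,(p-a)@np.cross(Z,X),(p-a)[2]),get_state()['wrist_force'])
im=snapshot('wrist');cv2.imwrite("pics/w5.png",im[:,:,::-1])
chain(p,Rm,[(*pose(f),1) for f in range(30,90,5)])
E
```

```text
(np.float64(-0.00029831267214454), np.float64(-0.0001119082511662808), np.float64(-0.00023403509397010303)) [ 1.02954469 -0.52143838 -0.03748778]
[-0.1, -3.5, 0.1, 0.0058, -0.0001, -0.0026]
-- [ 0.5739 -0.2598  0.0905]
[0.0, -3.5, -0.0, 0.0055, -0.0, -0.0025]
-- [ 0.5733 -0.2571  0.0958]
[0.0, -3.5, -0.0, 0.0055, -0.0, -0.0024]
-- [ 0.5726 -0.2541  0.101 ]
[0.0, -3.5, -0.0, 0.0055, -0.0, -0.0023]
-- [ 0.5719 -0.2507  0.1058]
[0.0, -3.5, -0.0, 0.0056, -0.0, -0.0021]
-- [ 0.571  -0.2468  0.1103]
[0.0, -3.5, -0.0, 0.0056, -0.0, -0.002]
-- [ 0.5701 -0.2426  0.1144]
[0.0, -3.5, -0.0, 0.0057, -0.0, -0.0019]
-- [ 0.5691 -0.2381  0.1182]
[0.0, -3.5, -0.0, 0.0057, -0.0, -0.0017]
-- [ 0.568  -0.2333  0.1216]
[0.0, -3.5, -0.0, 0.0057, -0.0, -0.0016]
-- [ 0.5669 -0.2283  0.1245]
[0.0, -3.5, -0.0, 0.0058, -0.0, -0.0015]
-- [ 0.5658 -0.223   0.127 ]
[0.0, -3.5, -0.0, 0.0057, -0.0, -0.0013]
-- [ 0.5646 -0.2176  0.129 ]
[0.0, -3.5, -0.0, 0.0058, -0.0, -0.0012]
-- [ 0.5634 -0.212   0.1306]
```

View pics/w5.png

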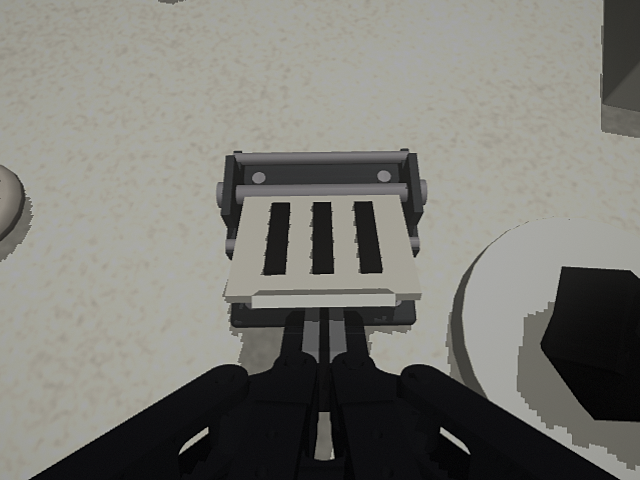

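The paddle is riding on the fingertips, with the lip at (322, 300), and the force is under 1 N. Carrying on.

>>> carry_out(rows=[{"wx": 0,"wy": -3.5,"wz": 0,"dx": 0.0057,"dy": 0,"dz": -0.0026,"claw": 0},{"wx": 0,"wy": -3.5,"wz": 0,"dx": 0.0055,"dy": 0,"dz": -0.0025,"claw": 0},{"wx": 0,"wy": -3.5,"wz": 0,"dx": 0.0055,"dy": 0,"dz": -0.0024,"claw": 0},{"wx": 0,"wy": -3.5,"wz": 0,"dx": 0.0055,"dy": 0,"dz": -0.0023,"claw": 0},{"wx": 0,"wy": -3.5,"wz": 0,"dx": 0.0056,"dy": 0,"dz": -0.0021,"claw": 0}])

```text
clock: 6.02
tcp_pos: [0.5708, -0.247, 0.1095]
orientation: [-1.742, -2.172, -0.376]
wrist_force: [-0.3, -1.3, 0.4]
gripper_width: -0.005
gripper_force: 0.5
```

>>> carry_out(rows=[{"wx": 0,"wy": -3.5,"wz": 0,"dx": 0.0056,"dy": 0,"dz": -0.002,"claw": 0},{"wx": 0,"wy": -3.5,"wz": 0,"dx": 0.0057,"dy": 0,"dz": -0.0019,"claw": 0},{"wx": 0,"wy": -3.5,"wz": 0,"dx": 0.0057,"dy": 0,"dz": -0.0017,"claw": 0},{"wx": 0,"wy": -3.5,"wz": 0,"dx": 0.0057,"dy": 0,"dz": -0.0016,"claw": 0},{"wx": 0,"wy": 0,"wz": 0,"dx": 0,"dy": 0,"dz": 0,"claw": 0}])

```text
clock: 6.65
tcp_pos: [0.567, -0.2275, 0.1243]
orientation: [-1.871, -2.336, -0.173]
wrist_force: [1.2, 1.0, -0.7]
gripper_width: 0.002
gripper_force: 0.0
```

Run:
```python
from plan import *
p,Rm=cur();a,Ra=pose(70);print(((p-a)@X,(p-a)@np.cross(Z,X),(p-a)[2]),get_state()['wrist_force'])
ims=[snapshot('wrist'),snapshot('side')[140:340,260:460]]
cv2.imwrite("pics/w6.png",np.hstack([cv2.resize(ims[0],(400,300)),cv2.resize(ims[1],(300,300))])[:,:,::-1])
chain(p,Rm,[(*pose(f),1) for f in range(75,150,5)])
```

```text
(np.float64(0.0007437285426269955), np.float64(-0.00021928790383972586), np.float64(-0.00019560911893889976)) [ 1.16353701  0.98764296 -0.68921165]
[-0.0, -3.5, 0.2, 0.0051, -0.0002, -0.0018]
-- [ 0.5658 -0.223   0.127 ]
[-0.0, -3.5, -0.0, 0.0057, -0.0, -0.0013]
-- [ 0.5646 -0.2176  0.129 ]
[-0.0, -3.5, -0.0, 0.0058, -0.0, -0.0012]
-- [ 0.5634 -0.212   0.1306]
[-0.0, -1.7, -0.0, 0.0055, -0.0, -0.0007]
-- [ 0.5622 -0.2067  0.1313]
[-0.0, -1.7, -0.0, 0.0053, -0.0, -0.0004]
-- [ 0.561  -0.2015  0.1315]
[-0.0, -1.6, -0.0, 0.005, -0.0, -0.0002]
-- [ 0.5599 -0.1966  0.1314]
[-0.0, -1.7, -0.0, 0.005, -0.0, 0.0001]
-- [ 0.5589 -0.1917  0.1309]
[-0.0, -1.7, -0.0, 0.005, -0.0, 0.0004]
-- [ 0.5578 -0.1869  0.1299]
[-0.0, -1.6, -0.0, 0.0049, -0.0, 0.0006]
-- [ 0.5568 -0.1823  0.1286]
[-0.0, -1.7, -0.0, 0.0049, -0.0, 0.0009]
-- [ 0.5558 -0.1777  0.1269]
[-0.0, -1.7, -0.0, 0.0048, -0.0, 0.0011]
-- [ 0.5548 -0.1733  0.1248]
[-0.0, -1.6, -0.0, 0.0047, -0.0, 0.0014]
-- [ 0.5539 -0.1692  0.1224]
[-0.0, -0.0, -0.0, 0.0041, -0.0, 0.002]
-- [ 0.5532 -0.1658  0.1194]
[-0.0, -0.0, -0.0, 0.0039, -0.0, 0.0022]
-- [ 0.5525 -0.1627  0.1163]
[-0.0, -0.0, -0.0, 0.0037, -0.0, 0.0027]
-- [ 0.5519 -0.1599  0.1127]
```

View pics/w6.png

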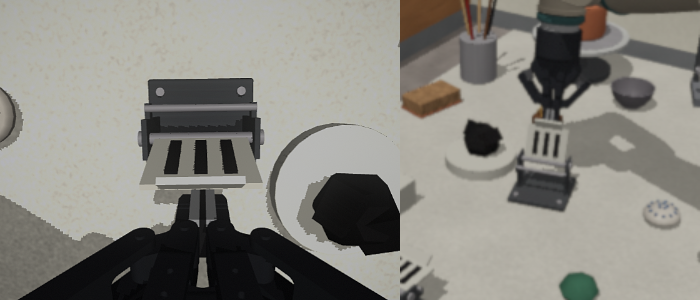

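The paddle is up at about 60–70° ((200,165) in the left view, (545,145) in the side view), and the stand hasn't moved. Continuing over the top.

>>> carry_out(rows=[{"wx": 0,"wy": -3.5,"wz": 0,"dx": 0.0054,"dy": 0,"dz": -0.0016,"claw": 0},{"wx": 0,"wy": -3.5,"wz": 0,"dx": 0.0057,"dy": 0,"dz": -0.0013,"claw": 0},{"wx": 0,"wy": -3.5,"wz": 0,"dx": 0.0058,"dy": 0,"dz": -0.0012,"claw": 0},{"wx": 0,"wy": -1.7,"wz": 0,"dx": 0.0055,"dy": 0,"dz": -0.0007,"claw": 0},{"wx": 0,"wy": -1.7,"wz": 0,"dx": 0.0053,"dy": 0,"dz": -0.0004,"claw": 0}])

```text
clock: 7.38
tcp_pos: [0.561, -0.2023, 0.1307]
orientation: [1.937, 2.414, -0.059]
wrist_force: [0.2, -1.0, 0.7]
gripper_width: 0.002
gripper_force: 0.4
```

>>> carry_out(rows=[{"wx": 0,"wy": -1.6,"wz": 0,"dx": 0.005,"dy": 0,"dz": -0.0002,"claw": 0},{"wx": 0,"wy": -1.7,"wz": 0,"dx": 0.005,"dy": 0,"dz": 0.0001,"claw": 0},{"wx": 0,"wy": -1.7,"wz": 0,"dx": 0.005,"dy": 0,"dz": 0.0004,"claw": 0},{"wx": 0,"wy": -1.6,"wz": 0,"dx": 0.0049,"dy": 0,"dz": 0.0006,"claw": 0},{"wx": 0,"wy": -1.7,"wz": 0,"dx": 0.0049,"dy": 0,"dz": 0.0009,"claw": 0}])

```text
clock: 8.0
tcp_pos: [0.5557, -0.1781, 0.1262]
orientation: [1.861, 2.321, -0.192]
wrist_force: [0.7, 0.6, 0.8]
gripper_width: -0.001
gripper_force: 0.3
```

>>> carry_out(rows=[{"wx": 0,"wy": -1.7,"wz": 0,"dx": 0.0048,"dy": 0,"dz": 0.0011,"claw": 0},{"wx": 0,"wy": -1.6,"wz": 0,"dx": 0.0047,"dy": 0,"dz": 0.0014,"claw": 0},{"wx": 0,"wy": 0,"wz": 0,"dx": 0,"dy": 0,"dz": 0,"claw": 0}])

```text
clock: 8.38
tcp_pos: [0.5537, -0.1692, 0.1212]
orientation: [1.831, 2.285, -0.242]
wrist_force: [0.6, 0.2, 0.3]
gripper_width: 0.0
gripper_force: 0.0
```

Run:
```python
from plan import *
p,Rm=cur();a,Ra=pose(130);print(((p-a)@X,(p-a)@np.cross(Z,X),(p-a)[2]),get_state()['wrist_force'])
ims=[snapshot('wrist'),snapshot('side')[140:340,260:460]]
cv2.imwrite("pics/w7.png",np.hstack([cv2.resize(ims[0],(400,300)),cv2.resize(ims[1],(300,300))])[:,:,::-1])
chain(p,Rm,[(*pose(f),1) for f in list(range(135,180,5))+[178,180,182]])
```

```text
(np.float64(5.918095586050045e-05), np.float64(0.00020375467699302764), np.float64(-0.0011718192568963143)) [0.58664663 0.16363313 0.29545574]
[-0.0, -0.0, 0.2, 0.0037, 0.0002, 0.0008]
-- [ 0.5531 -0.1658  0.1195]
[-0.0, -0.0, -0.0, 0.004, 0.0, 0.0023]
-- [ 0.5524 -0.1626  0.1162]
[-0.0, -0.0, -0.0, 0.0037, 0.0, 0.0026]
-- [ 0.5518 -0.1598  0.1128]
[-0.0, -0.0, -0.0, 0.0034, 0.0, 0.003]
-- [ 0.5513 -0.1574  0.109 ]
[-0.0, -0.0, -0.0, 0.0032, 0.0, 0.0032]
-- [ 0.5508 -0.1551  0.1051]
[-0.0, -0.0, -0.0, 0.0029, 0.0, 0.0035]
-- [ 0.5504 -0.1533  0.1009]
[-0.0, -0.0, -0.0, 0.0026, 0.0, 0.0037]
-- [ 0.55   -0.1518  0.0967]
[-0.0, -0.0, -0.0, 0.0023, 0.0, 0.004]
-- [ 0.5498 -0.1506  0.0922]
[-0.0, -0.0, -0.0, 0.0018, -0.0, 0.0041]
-- [ 0.5496 -0.15    0.0878]
[-0.0, -0.0, -0.0, 0.001, -0.0, 0.0026]
-- [ 0.5496 -0.1497  0.085 ]
[-0.0, -0.0, -0.0, 0.0006, -0.0, 0.0017]
-- [ 0.5496 -0.1495  0.0832]
[-0.0, -0.0, -0.0, 0.0005, -0.0, 0.0017]
-- [ 0.5495 -0.1495  0.0815]
```

View pics/w7.png

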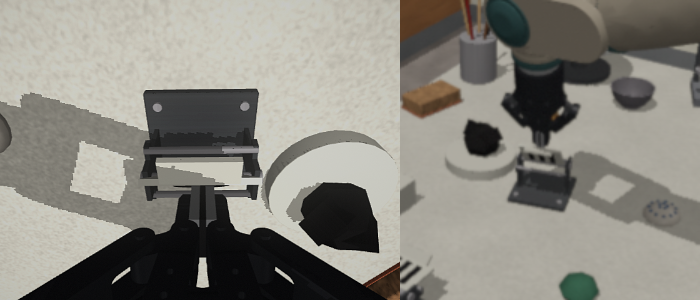

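The paddle is past vertical at (200,175) and the tips are on its disc side. Continuing down in gentle steps.

>>> carry_out(rows=[{"wx": 0,"wy": 0,"wz": 0,"dx": 0.0037,"dy": 0,"dz": 0.0008,"claw": 0},{"wx": 0,"wy": 0,"wz": 0,"dx": 0.004,"dy": 0,"dz": 0.0023,"claw": 0},{"wx": 0,"wy": 0,"wz": 0,"dx": 0.0037,"dy": 0,"dz": 0.0026,"claw": 0},{"wx": 0,"wy": 0,"wz": 0,"dx": 0.0034,"dy": 0,"dz": 0.003,"claw": 0},{"wx": 0,"wy": 0,"wz": 0,"dx": 0.0032,"dy": 0,"dz": 0.0032,"claw": 0}])

```text
clock: 9.1
tcp_pos: [0.5507, -0.1558, 0.1053]
orientation: [1.832, 2.284, -0.241]
wrist_force: [-0.6, 0.3, 1.0]
gripper_width: -0.003
gripper_force: 0.3
```

>>> carry_out(rows=[{"wx": 0,"wy": 0,"wz": 0,"dx": 0.0029,"dy": 0,"dz": 0.0035,"claw": 0},{"wx": 0,"wy": 0,"wz": 0,"dx": 0.0026,"dy": 0,"dz": 0.0037,"claw": 0},{"wx": 0,"wy": 0,"wz": 0,"dx": 0.0023,"dy": 0,"dz": 0.004,"claw": 0},{"wx": 0,"wy": 0,"wz": 0,"dx": 0,"dy": 0,"dz": 0,"claw": 0}])

```text
clock: 9.6
tcp_pos: [0.5495, -0.1514, 0.0922]
orientation: [1.832, 2.285, -0.242]
wrist_force: [0.2, -0.1, 0.1]
gripper_width: 0.002
gripper_force: 0.0
```

Run:
```python
from plan import *
p,Rm=cur();a,Ra=pose(170);print(((p-a)@X,(p-a)@np.cross(Z,X),(p-a)[2]),get_state()['wrist_force'])
ims=[snapshot('wrist'),snapshot('side')[180:300,300:420]]
cv2.imwrite("pics/w8.png",np.hstack([cv2.resize(ims[0],(400,300)),cv2.resize(ims[1],(300,300))])[:,:,::-1])
chain(p,Rm,[(*pose(f),1) for f in [173,175,177,178,179,180,181,182,183]])
```

```text
(np.float64(-0.0006279138732475583), np.float64(0.0004389712266329273), np.float64(-0.00010730184052784586)) [ 0.19595904 -0.11919733  0.11056241]
[-0.0, -0.0, 0.1, 0.0018, 0.0004, 0.0022]
-- [ 0.5496 -0.1501  0.0896]
[-0.0, -0.0, 0.0, 0.0007, 0.0, 0.0017]
-- [ 0.5496 -0.1499  0.0877]
[-0.0, -0.0, 0.0, 0.0006, 0.0, 0.0017]
-- [ 0.5496 -0.1498  0.0859]
[-0.0, -0.0, 0.0, 0.0003, 0.0, 0.0008]
-- [ 0.5495 -0.1497  0.0851]
[-0.0, -0.0, 0.0, 0.0003, 0.0, 0.0009]
-- [ 0.5495 -0.1496  0.0842]
[-0.0, -0.0, 0.0, 0.0003, 0.0, 0.0008]
-- [ 0.5495 -0.1495  0.0833]
[-0.0, -0.0, 0.0, 0.0003, 0.0, 0.0009]
-- [ 0.5495 -0.1495  0.0824]
[-0.0, -0.0, 0.0, 0.0002, 0.0, 0.0009]
-- [ 0.5495 -0.1495  0.0814]
[-0.0, -0.0, 0.0, 0.0002, 0.0, 0.0009]
-- [ 0.5495 -0.1496  0.0805]
```

View pics/w8.png

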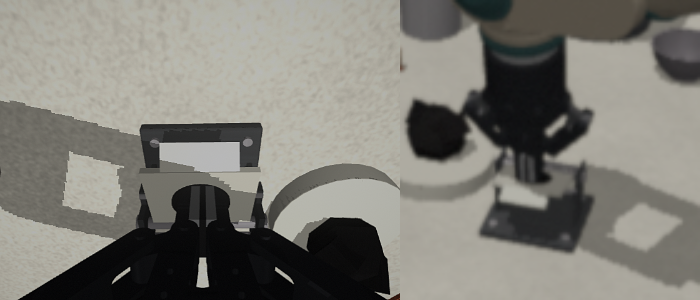

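The disc is now facing up under the tips and the paddle is nearly level. For the last few mm I'll watch the force.

>>> carry_out(rows=[{"wx": 0,"wy": 0,"wz": 0,"dx": 0.0018,"dy": 0,"dz": 0.0022,"claw": 0},{"wx": 0,"wy": 0,"wz": 0,"dx": 0.0007,"dy": 0,"dz": 0.0017,"claw": 0},{"wx": 0,"wy": 0,"wz": 0,"dx": 0,"dy": 0,"dz": 0,"claw": 0}])

```text
clock: 10.07
tcp_pos: [0.5494, -0.1501, 0.0882]
orientation: [1.832, 2.284, -0.241]
wrist_force: [-0.3, 0.0, 0.2]
gripper_width: -0.001
gripper_force: 0.0
```

>>> carry_out(rows=[{"wx": 0,"wy": 0,"wz": 0,"dx": 0.0006,"dy": 0,"dz": 0.0017,"claw": 0},{"wx": 0,"wy": 0,"wz": 0,"dx": 0,"dy": 0,"dz": 0,"claw": 0}])

```text
clock: 10.32
tcp_pos: [0.5494, -0.1499, 0.0864]
orientation: [1.832, 2.284, -0.241]
wrist_force: [0.3, 0.5, -0.8]
gripper_width: -0.003
gripper_force: 0.0
```

>>> carry_out(rows=[{"wx": 0,"wy": 0,"wz": 0,"dx": 0.0003,"dy": 0,"dz": 0.0009,"claw": 0},{"wx": 0,"wy": 0,"wz": 0,"dx": 0,"dy": 0,"dz": 0,"claw": 0}])

```text
clock: 10.58
tcp_pos: [0.5494, -0.1499, 0.0855]
orientation: [1.832, 2.284, -0.241]
wrist_force: [-1.0, 0.2, -0.1]
gripper_width: -0.001
gripper_force: 0.0
```

>>> carry_out(rows=[{"wx": 0,"wy": 0,"wz": 0,"dx": 0.0003,"dy": 0,"dz": 0.0009,"claw": 0},{"wx": 0,"wy": 0,"wz": 0,"dx": 0,"dy": 0,"dz": 0,"claw": 0}])

```text
clock: 10.82
tcp_pos: [0.5494, -0.1499, 0.0846]
orientation: [1.832, 2.284, -0.241]
wrist_force: [-0.2, -0.5, -0.3]
gripper_width: 0.003
gripper_force: 0.1
```

>>> carry_out(rows=[{"wx": 0,"wy": 0,"wz": 0,"dx": 0.0002,"dy": 0,"dz": 0.0008,"claw": 0},{"wx": 0,"wy": 0,"wz": 0,"dx": 0,"dy": 0,"dz": 0,"claw": 0}])

```text
clock: 11.08
tcp_pos: [0.5494, -0.1498, 0.0838]
orientation: [1.832, 2.284, -0.241]
wrist_force: [0.4, 0.6, -0.5]
gripper_width: 0.001
gripper_force: 0.1
```

>>> carry_out(rows=[{"wx": 0,"wy": 0,"wz": 0,"dx": 0.0002,"dy": 0,"dz": 0.0006,"claw": 0},{"wx": 0,"wy": 0,"wz": 0,"dx": 0,"dy": 0,"dz": 0,"claw": 0}])

```text
clock: 11.32
tcp_pos: [0.5494, -0.1498, 0.0832]
orientation: [1.832, 2.284, -0.241]
wrist_force: [0.6, 1.5, -0.6]
gripper_width: -0.0
gripper_force: 0.1
```

>>> carry_out(rows=[{"wx": 0,"wy": 0,"wz": 0,"dx": 0.0001,"dy": 0,"dz": 0.0005,"claw": 0},{"wx": 0,"wy": 0,"wz": 0,"dx": 0,"dy": 0,"dz": 0,"claw": 0}])

```text
clock: 11.58
tcp_pos: [0.5494, -0.1499, 0.0827]
orientation: [1.832, 2.284, -0.241]
wrist_force: [-0.2, -0.4, -0.7]
gripper_width: 0.002
gripper_force: 0.1
```

>>> carry_out(rows=[{"wx": 0,"wy": 0,"wz": 0,"dx": 0.0001,"dy": 0,"dz": 0.0005,"claw": 0},{"wx": 0,"wy": 0,"wz": 0,"dx": 0,"dy": 0,"dz": 0,"claw": 0}])

```text
clock: 11.82
tcp_pos: [0.5495, -0.1499, 0.0823]
orientation: [1.832, 2.284, -0.241]
wrist_force: [-0.9, 1.2, 2.8]
gripper_width: 0.001
gripper_force: 1.0
```

>>> carry_out(rows=[{"wx": 0,"wy": 0,"wz": 0,"dx": 0.0001,"dy": 0,"dz": 0.0005,"claw": 0},{"wx": 0,"wy": 0,"wz": 0,"dx": 0,"dy": 0,"dz": 0,"claw": 0}])

```text
clock: 12.08
tcp_pos: [0.5496, -0.1499, 0.0822]
orientation: [1.832, 2.284, -0.241]
wrist_force: [-1.8, 1.1, 5.0]
gripper_width: 0.003
gripper_force: 2.5
```

The force is rising and the descent has stalled at z 0.0822, so the paddle is against its stop. Taking the hand clear.

>>> carry_out(rows=[{"wx": 0,"wy": 0,"wz": 0,"dx": 0,"dy": 0,"dz": -0.005,"claw": 0},{"wx": 0,"wy": 0,"wz": 0,"dx": 0,"dy": 0,"dz": -0.03,"claw": 0},{"wx": 0,"wy": 0,"wz": 0,"dx": 0,"dy": 0,"dz": -0.04,"claw": 0},{"wx": 0,"wy": 0,"wz": 0,"dx": -0.02,"dy": 0,"dz": -0.04,"claw": 0},{"wx": 0,"wy": 0,"wz": 0,"dx": -0.04,"dy": 0,"dz": -0.04,"claw": 0}])

```text
clock: 12.7
tcp_pos: [0.5532, -0.1667, 0.2479]
orientation: [1.83, 2.287, -0.241]
wrist_force: [1.1, -0.7, 0.5]
gripper_width: -0.001
gripper_force: 0.0
```

>>> carry_out(rows=[{"wx": 0,"wy": 0,"wz": 0,"dx": -0.05,"dy": 0,"dz": -0.03,"claw": 0},{"wx": 0,"wy": 0,"wz": 0,"dx": -0.05,"dy": 0,"dz": 0,"claw": 0},{"wx": 0,"wy": 0,"wz": 0,"dx": 0,"dy": 0,"dz": 0,"claw": 0}])

```text
clock: 13.08
tcp_pos: [0.5726, -0.257, 0.3025]
orientation: [1.836, 2.279, -0.242]
wrist_force: [0.0, -0.1, -0.2]
gripper_width: 0.002
gripper_force: 0.0
```

Run:
```python
from plan import *
from scipy.optimize import brentq
print(get_state()['tcp_pos'],get_state()['wrist_force'])
Y=np.cross(Z,X)
for c in ('wrist','scene','side'):
    snapshot(c)
    for n in ('tag_round_lip','tag_round_pivot','tag_round_stand'):
        for r in place_of(n,c)[:1]: print(c,n,r['conf'],np.round(r['pixel'][::-1],1))
    for f in (2.9,3.04,3.14):
        a=f; q=P+(-73*np.cos(a)+11*np.sin(a))/1e3*X+(73*np.sin(a)+11*np.cos(a))/1e3*Z
        print('  lip expect',f,proj([q],c).round(1))
    print('  pivot,stand expect',proj([P,P*[1,1,0]],c).round(1).tolist())
```

```text
[ 0.57256141 -0.25697099  0.30248715] [ 0.00389838 -0.12352695 -0.24176095]
wrist tag_round_lip 0.29 [483.5 110.9]
wrist tag_round_pivot 0.83 [321.8  26.8]
wrist tag_round_stand 0.93 [322.8  18.9]
  lip expect 2.9 [[326.  -89.9]]
  lip expect 3.04 [[326.  -89.1]]
  lip expect 3.14 [[326.  -86.9]]
  pivot,stand expect [[325.5, 36.5], [325.4, 24.1]]
scene tag_round_lip 0.71 [301.4 254.5]
scene tag_round_pivot 0.6 [274.6 253.7]
scene tag_round_stand 0.83 [274.4 273.9]
  lip expect 2.9 [[299.4 251.9]]
  lip expect 3.04 [[299.6 254.5]]
  lip expect 3.14 [[299.3 256.4]]
  pivot,stand expect [[273.6, 256.5], [274.4, 271.8]]
side tag_round_lip 0.58 [348.5 268.4]
side tag_round_stand 0.66 [354.9 266.6]
  lip expect 2.9 [[347.8 259.9]]
  lip expect 3.04 [[347.6 263.5]]
  lip expect 3.14 [[347.6 265.9]]
  pivot,stand expect [[355.6, 247.3], [354.5, 267.4]]
```

The lip position in the scene and side cameras matches fully home, the pivot and stand read where they were, and the hand is clear.

```bash
python3 -c "from workcell import *;print(close_job())"
```

```text
the job is handed in; nothing more can be done
None
```

The tag in front of the round plinth is flipped right over to the left, disc side up and against its stop (about 5 N at the end). The stand reads in its original place, nothing else was touched, the hand is clear, and the job is handed in at about 13 s.

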